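# Close the label printer and recalibrate it with its two-key hold

### The job

The stockroom's label printer has just been given a new roll and its cover was left standing open: push the cover down until it is fully shut. Then, with both fingertips, press the two square outer keys on its front panel fully down together (one alone only feeds out labels), keep both down for about three seconds so that it recalibrates, and let them spring back up. Leave the round key between them alone, pick nothing up, and do not move the other things on the bench.

Things in the scene. Friction and masses are not known exactly. Their poses are not given: they have to be found in the camera images.
- printer: Desktop label printer, light grey case 200 mm wide (its y), 250 mm deep (its x), fixed to the bench. Origin at the centre of its underside on the bench top, z up; its front, with the key panel and the label slot, faces its own -x, roughly towards the robot. Under the cover lies a roll of labels. The key panel is a flat dark strip along the front of its top, 121 mm above the bench.
- cover (a joint): Hinge of the printer's dark cover, rad: 0 fully shut, growing as the front of the cover rises. It starts somewhere between 0.35 and 0.85. The hinge is stiff: the cover stays where it is left, and 1 to 4 N pushed on its top near the front moves it. Pushing straight down or along its arc both work; a shut cover stays shut.
- cover_hinge (a point): Middle of the cover's hinge line, which runs along the printer's y at the back of the case, 110 mm above the bench and 115 mm behind the printer's origin. Axes as the printer's.
- cover_press (a point): Where to push: point on the outer face of the cover's flat top, on its centre line, 15 mm behind the flat top's front edge. The cover is 200 mm wide. The point moves with the cover; in the cover's axes (the printer's when shut) it lies 135 mm ahead (-x) of and 55 mm above (+z) the hinge line, its z axis along the outward normal. Shut, it is 165 mm above the bench.
- left_key_top (a point): Centre of the top of the left outer key (on the printer's +y side): a square light grey cap 22 x 22 mm, its top level, 6 mm above the panel and 127 mm above the bench when up. The two outer keys' centres are 64 mm apart along the printer's y, in one row 96.5 mm ahead (-x) of the printer's origin; the shut cover starts 17 mm behind the caps.
- right_key_top (a point): Centre of the top of the right outer key (on the printer's -y side), otherwise the same as the left one.
- middle_key_top (a point): Centre of the top of the round key, 15 mm across, midway between the two outer keys, its top 3 mm above the panel. Not to be pressed. There are 13.5 mm between its rim and each outer cap.
- left_key (a joint): Travel of the left outer key, m: 0 up, 0.004 fully down. A spring lifts it; it takes about 1.2 N to start and 4 N when fully down (8 N for the pair), then a firm stop.
- right_key (a joint): Travel of the right outer key, the same as the left one.
- middle_key (a joint): Travel of the round middle key, m: 0 up, 0.004 fully down, equally light.
- sprocket_large: Bystander: steel chain sprocket lying flat, 96 mm across, plate 9 mm thick with a hub to 25 mm; origin at the centre of its underside.
- sprocket_small: Bystander: steel chain sprocket lying flat, 58 mm across, hub to 25 mm; origin at the centre of its underside.
- bearing: Bystander: steel ring bearing lying flat, 47 mm across, 14 mm high; origin at the centre of its underside.
- label_roll: Bystander: spare roll of labels standing on end, 66 mm across, 60 mm high; origin at the centre of its underside.
- spray_can: Bystander: upright grey spray can with a black cap, 53 mm across, 151 mm high; origin at the centre of its underside.
- chain_carton: Bystander: closed cardboard carton 130 x 85 x 40 mm; origin at the centre of its underside.
- marker_pen: Bystander: square-bodied marker pen lying flat, 127 mm long, 14 mm thick; origin under its middle, x along it.

How it is judged:
By the outcome, as a careful person would: the job done as asked, in the order asked, and still so for the second after the job is handed in, with the robot touching nothing.
It also fails if it takes over 51 s, if anything falls off the work surface, if the arm or the gripper's body presses on something with over 40 N, if the wrist force passes 120 N, or if a joint passes its speed limit or range.

### The arm

A 6-joint arm with a two-finger parallel gripper is mounted at the origin on the work surface. World frame = base frame: x ahead of the robot, y to its left, z up, the work surface at z = 0. Lengths are in m, angles in rad, forces in N, time in s.
With the tool pointing down it reaches from about 0.375 to 0.925 m from the base axis. Payload 5.7 kg.
Tool frame: the origin (TCP) lies at the very end of the fingers, on their centre line; the grasp point (between the pads) lies robot.grasp_offset behind it (robot.grasp_offset is the distance from the TCP to the grasp point, in m); z points along the fingers, y is the direction in which the jaws open and shut (so a half turn about z gives the same grasp; the last joint's range is limited). The gripper opens to 88 mm and grips with 3 to 60 N. Pads are 20 mm wide; open, the fingers measure 115 mm over their backs; the gripper's body (75 mm by 178 mm) begins 61 mm behind the grasp point.
Start: joints at [-1.347, 0.359, 1.51, -0, 1.272, -0.115], TCP at [0.199, -0.566, 0.223] pointing down, gripper open.
Joint ranges: [-2.97, 2.97], [-1.01, 2.36], [0.21, 2.38], [-0.96, 4.11], [0.2, 2.71], [-2.98, 2.98]. Speed limits (rad/s): [2.39, 2.39, 3.14, 3.14, 3.14, 3.14].

### API

Orientations are given as a unit quaternion [x, y, z, w].
In Python, from rig import robot gives the robot as it stands.
- The arm moves only by the tool step_arm, never from a script. Its arguments are lists of equal length, an entry for each row: "translation": the shift along the tool's x, y, z in m, a list of three; "dr": the turn, a rotation vector about the tool's x, y, z in rad, a list of three; "hand": the opening, from 0 (shut) to 1 (fully open). In form: {"translation": [[tx, ty, tz], ...], "dr": [[wx, wy, wz], ...], "hand": [hand, ...]}. A call has 1 to 20 rows; each row shifts and turns the commanded pose from where the row before left it, along the tool's axes as they then stand; what a row does not reach is not made up. A row lasts 1/12 s, in which the tool goes at most 41.7 mm and 7.16 degrees, less where a joint would pass 70% of its speed; a pose out of reach is approached as far as the arm can. A call with a gripper value outside its range is refused whole. The fingers move at their own pace and stop on an object; "squeeze" is the grip in N (left out, the last holds). Time passes only in rows, so rows that do not move let the fingers close. It gives the time, the measured TCP pose, the force and the opening at its end, in the units of the state.
- robot.get_obs(): the state, without advancing time (a new reading comes with each control period).
- robot.snapshot(name): name is "scene" or "top" or "wrist"; returns a dict with "frame" (420x560x3 uint8, red, green, blue), "K" (3x3 intrinsics, pixels), "extrinsics" (4x4, takes a point from camera to world coordinates); the wrist camera has in their place "tool_from_camera" (4x4, takes a point from camera to tool coordinates, whose origin is the TCP and whose axes are the flange's). Camera axes: x right, y down, z forward; pixel columns grow to the right and rows downward; lengths in m; the calibration is good to about 2 mm. A picture is of the moment at which its call begins: read the wrist's pose just before it. There is no depth.
- robot.finish_job(): hands the job in, once; it reports no verdict.
The state is a dict: "t": time; "joint_pos": joint angles; "qd": joint speeds; "effort": joint torques, N m; "ee_pos": TCP position; "ee_rot": TCP orientation; "ft_force": force on the tool from outside, world axes, zero at the start; "moment": the same for the moment, N m; "opening": finger opening in m.
Only numpy, scipy, OpenCV 4.12 (cv2) and the standard library are available. Lean on these libraries where they do the work, as an engineer would, in place of code of your own. Each camera call takes 0.05 s, during which the arm holds its last target.

## Working session

There is one attempt and no reset: what is moved stays moved. The work goes in short steps, Python scripts to look and compute and a tool call to move; the robot and the scene stay as the last step left them, time stands still between calls to the robot, and variables do not carry over. Pictures are saved under pics/ and viewed, and the job is handed in when it is done.

Besides the shell and the picture viewer there is one more tool, called after "Emit:" as name(argument=value, ...) on one line, values as JSON. step_arm: Moves the arm, as the interface text tells. Its arguments: {"type":"object","properties":{"translation":{"type":"array","items":{"type":"array","items":{"type":"number"}}},"dr":{"type":"array","items":{"type":"array","items":{"type":"number"}}},"hand":{"type":"array","items":{"type":"number"}},"squeeze":{"type":"number"}},"required":["translation","dr","hand"]}

```bash
mkdir -p pics; ls; python3 - <<'E'
from rig import robot
import cv2
o=robot.get_obs();print(o, robot.grasp_offset)
for n in("scene","top","wrist"):
    s=robot.snapshot(n);cv2.imwrite(f"pics/{n}0.png",s["frame"][:,:,::-1])
    print(n,s["K"],s.get("extrinsics",s.get("tool_from_camera")))
E
```

```text
pics
{'t': 0.0, 'joint_pos': array([-1.34708442e+00,  3.59497969e-01,  1.51145465e+00,  2.68217469e-05,
        1.27250118e+00, -1.15077587e-01]), 'qd': array([ 7.62144058e-04,  1.22054901e-03,  7.09171435e-04, -7.44382812e-05,
       -9.51000006e-04,  1.52244712e-04]), 'effort': array([-5.94269513e-04, -5.15372264e+01, -2.70725441e+01,  6.73983037e-02,
        3.51292407e-02, -1.58821990e-04]), 'ee_pos': array([ 0.19926414, -0.56519506,  0.22180534]), 'ee_rot': array([ 9.85687224e-01,  1.68581822e-01, -3.77251696e-05, -9.29896277e-04]), 'ft_force': array([-0.23508777, -0.29063335, -0.99610959]), 'moment': array([ 0.05794449, -0.0047832 ,  0.0407786 ]), 'opening': 0.08768153845455491} 0.0187
scene [[502.09988438   0.         281.65865407]
 [  0.         502.09988438 212.07697079]
 [  0.           0.           1.        ]] [[ 9.07748733e-01 -3.42758678e-01  2.41885772e-01  3.36907780e-01]
 [-4.19513917e-01 -7.40896332e-01  5.24481362e-01 -4.77910288e-01]
 [-5.58256955e-04 -5.77571740e-01 -8.16339742e-01  9.45898371e-01]
 [ 0.00000000e+00  0.00000000e+00  0.00000000e+00  1.00000000e+00]]
top [[533.52135041   0.         281.59873283]
 [  0.         533.52135041 208.88756548]
 [  0.           0.           1.        ]] [[ 0.01750814 -0.98857586  0.14970385  0.40450925]
 [-0.99982123 -0.01624125  0.00968115  0.05789457]
 [-0.00713917 -0.14984659 -0.98868348  1.23013976]
 [ 0.          0.          0.          1.        ]]
wrist [[318.98456823   0.         281.65207821]
 [  0.         318.98456823 210.78742448]
 [  0.           0.           1.        ]] [[-2.96339080e-04 -9.61856088e-01 -2.73555805e-01  7.47067475e-02]
 [ 9.99999816e-01 -1.40168391e-04 -5.90436034e-04 -5.85217838e-04]
 [ 5.29570616e-04 -2.73555930e-01  9.61855952e-01 -1.62391738e-01]
 [ 0.00000000e+00  0.00000000e+00  0.00000000e+00  1.00000000e+00]]
```

View pics/scene0.png

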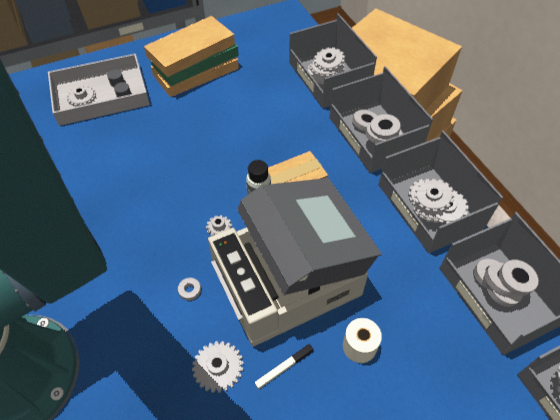

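View pics/top0.png

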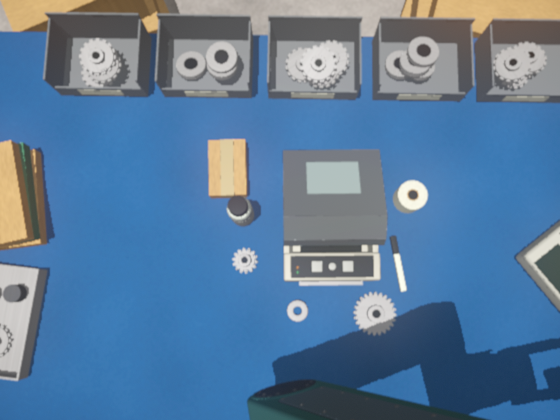

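View pics/wrist0.png

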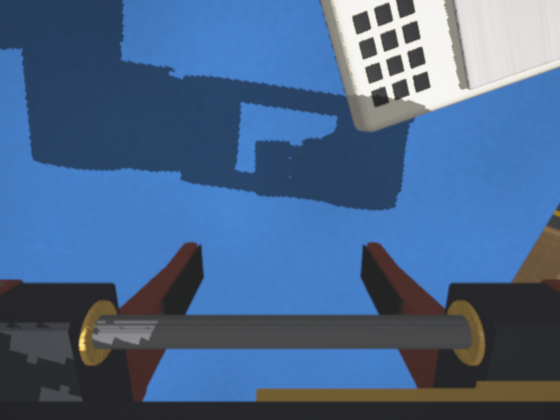

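The top view shows the square keys near (316,266) and (349,266), with the round one at (332,266). In the scene view they are near (233,257) and (249,285). The cover is open, and its shading breaks at about row 212 in the top view. Next I'll refine these positions.

```bash
cat > h.py <<'E'
import numpy as np, cv2
from rig import robot
def ray(s,uv,E=None):
    E=s["extrinsics"] if E is None else E
    d=E[:3,:3]@np.linalg.solve(s["K"],[uv[0],uv[1],1.]);return E[:3,3],d
def onz(s,uv,z,E=None):
    c,d=ray(s,uv,E);return c+d*(z-c[2])/d[2]
def proj(s,p,E=None):
    E=s["extrinsics"] if E is None else E
    q=s["K"]@(E[:3,:3].T@(np.asarray(p)-E[:3,3]));return q[:2]/q[2]
E
python3 - <<'E'
from h import *
S={n:robot.snapshot(n) for n in("scene","top")}
for n,(x0,y0,x1,y1) in dict(scene=(215,240,265,305),top=(300,255,368,278)).items():
    f=S[n]["frame"];g=cv2.cvtColor(f,cv2.COLOR_RGB2GRAY)[y0:y1,x0:x1]
    m=(g>130).astype(np.uint8)
    k,l,st,c=cv2.connectedComponentsWithStats(m)
    for i in range(1,k):
        if 20<st[i,4]<600:
            uv=c[i]+[x0,y0];print(n,uv.round(1),st[i],onz(S[n],uv,.127).round(4))
for n,b in dict(scene=(190,160,400,350),top=(270,140,410,300)).items():
    f=S[n]["frame"][b[1]:b[3],b[0]:b[2],::-1]
    s=3.6 if n=="top" else 3
    cv2.imwrite(f"pics/{n}z.png",cv2.resize(f,None,fx=s,fy=s,interpolation=cv2.INTER_CUBIC))
E
```

```text
scene [251.7 264. ] [ 23   0  27  51 135] [ 0.4792 -0.0358  0.127 ]
scene [227.9 277.1] [  0   7  28  58 208] [ 0.429  -0.0427  0.127 ]
scene [233.4 256.8] [ 12  11  14  13 117] [ 0.454  -0.0072  0.127 ]
scene [223.9 284.9] [  0  21  21  44 196] [ 0.4167 -0.0547  0.127 ]
scene [240.3 271. ] [22 28  8  7 44] [ 0.4545 -0.0407  0.127 ]
scene [247.3 284.2] [ 26  38  14  14 129] [ 0.4558 -0.0712  0.127 ]
top [327.7 255.3] [ 0  0 68  2 93] [ 0.4764 -0.0281  0.127 ]
top [316.4 266.3] [ 11   5  12  13 143] [ 0.4533 -0.005   0.127 ]
top [347.5 265.6] [ 42   5  12  12 137] [ 0.4558 -0.0688  0.127 ]
top [331.7 266.1] [28  7  8  9 55] [ 0.4543 -0.0363  0.127 ]
top [334.4 277. ] [ 0 21 68  2 70] [ 0.4322 -0.0421  0.127 ]
```

View pics/scenez.png

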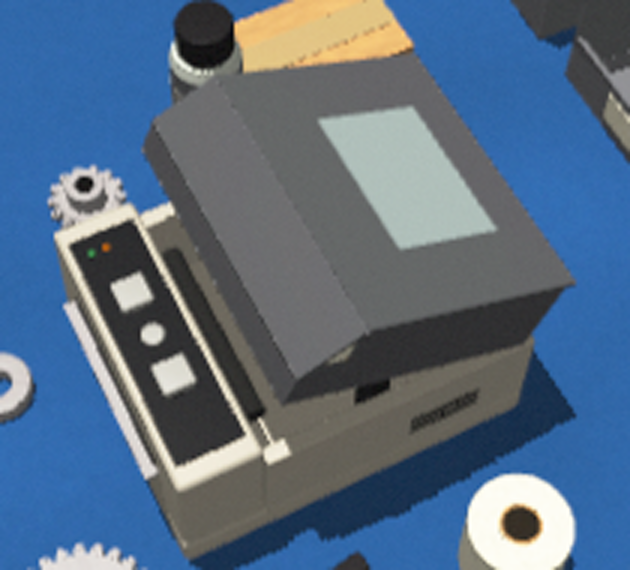

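View pics/topz.png

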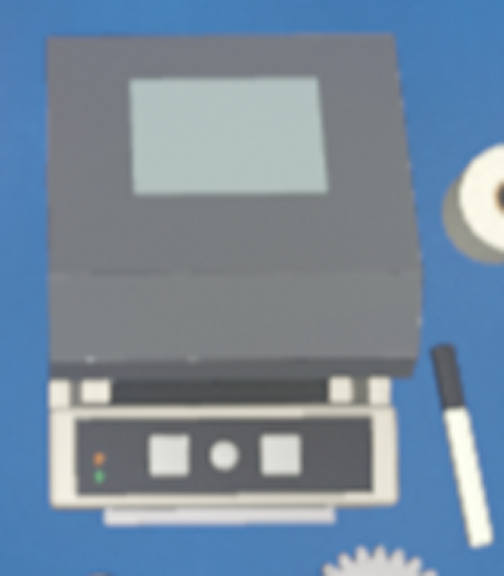

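```bash
python3 - <<'E'
from h import *
S={n:robot.snapshot(n) for n in("scene","top")}
yaw=.036;X=np.array([np.cos(yaw),np.sin(yaw),0]);Y=np.array([-X[1],X[0],0])
C=np.array([.4547,-.038,0]);O=C+.0965*X;H=O+.115*X+[0,0,.11]
def pt(a,u,th,y): # a ahead,u up
    c,s=np.cos(th),np.sin(th);return H-X*(a*c-u*s)+np.array([0,0,a*s+u*c])+Y*y
obs={("top",.1):(283.3,215.6),("top",-.1):(386.7,213.6),("scene",.1):(264,186),("scene",-.1):(312.3,271)}
for th in np.arange(.3,.9,.05):
    print(round(th,2),[ (proj(S[n],pt(.15,.055,th,y))-uv).round(1).tolist() for (n,y),uv in obs.items()],pt(.135,.055,th,0).round(3))
print(O,H,pt(.135,.055,0,0))
E
```

```text
0.3 [[-0.4, 5.6], [-0.3, 5.6], [-7.6, 2.8], [-4.5, 2.7]] [ 0.553 -0.034  0.202]
0.35 [[-0.5, 2.6], [0.2, 2.6], [-5.3, -0.3], [-1.7, -0.4]] [ 0.558 -0.034  0.208]
0.4 [[-0.5, -0.6], [0.7, -0.6], [-2.8, -3.3], [1.3, -3.4]] [ 0.563 -0.034  0.213]
0.45 [[-0.6, -3.9], [1.1, -3.9], [-0.2, -6.3], [4.5, -6.5]] [ 0.568 -0.034  0.218]
0.5 [[-0.7, -7.4], [1.5, -7.4], [2.6, -9.3], [7.8, -9.5]] [ 0.574 -0.034  0.223]
0.55 [[-0.7, -11.0], [1.8, -11.1], [5.6, -12.2], [11.3, -12.6]] [ 0.58  -0.033  0.227]
0.6 [[-0.8, -14.8], [2.2, -14.8], [8.6, -15.1], [14.9, -15.6]] [ 0.586 -0.033  0.232]
0.65 [[-0.9, -18.6], [2.4, -18.7], [11.9, -18.0], [18.7, -18.6]] [ 0.592 -0.033  0.235]
0.7 [[-1.0, -22.6], [2.7, -22.7], [15.2, -20.7], [22.5, -21.6]] [ 0.598 -0.033  0.239]
0.75 [[-1.1, -26.7], [2.9, -26.8], [18.6, -23.4], [26.5, -24.5]] [ 0.605 -0.033  0.242]
0.8 [[-1.2, -30.9], [3.1, -31.0], [22.2, -26.0], [30.5, -27.3]] [ 0.611 -0.032  0.245]
0.85 [[-1.2, -35.1], [3.2, -35.2], [25.8, -28.5], [34.7, -30.1]] [ 0.618 -0.032  0.248]
0.9 [[-1.3, -39.4], [3.3, -39.5], [29.5, -30.9], [38.9, -32.8]] [ 0.625 -0.032  0.25 ]
[ 0.55113747 -0.03452675  0.        ] [ 0.66606296 -0.03038764  0.11      ] [ 0.53115043 -0.03524659  0.165     ]
```

Both views agree on a cover angle of about 0.38, which puts the press point near (0.561, -0.034, 0.211). The keys' midpoint is (0.4547, -0.038), with a printer yaw of about 0.036. I'll lift, turn and move over.

Emit:
step_arm(translation=[[0,0,-0.02],[0,0,-0.02],[0,0,-0.02],[0,0,-0.02],[0.02,-0.028,0],[0.02,-0.028,0],[0.02,-0.028,0],[0.02,-0.028,0],[0.02,-0.028,0],[0.02,-0.028,0],[0.02,-0.028,0],[0.02,-0.028,0],[0.02,-0.028,0],[0.02,-0.028,0],[0.02,-0.028,0],[0.02,-0.028,0],[0.02,-0.028,0],[0.02,-0.028,0],[0.02,-0.028,0],[0.02,-0.028,0]], dr=[[0,0,0.076],[0,0,0.076],[0,0,0.076],[0,0,0.076],[0,0,0],[0,0,0],[0,0,0],[0,0,0],[0,0,0],[0,0,0],[0,0,0],[0,0,0],[0,0,0],[0,0,0],[0,0,0],[0,0,0],[0,0,0],[0,0,0],[0,0,0],[0,0,0]], hand=[0.574,0.574,0.574,0.574,0.574,0.574,0.574,0.574,0.574,0.574,0.574,0.574,0.574,0.574,0.574,0.574,0.574,0.574,0.574,0.574])

```text
t: 2.02
ee_pos: [0.5043, -0.1054, 0.3028]
ee_rot: [1.0, 0.017, 0.0, 0.0]
ft_force: [0.9, -0.7, -0.2]
opening: 0.0503
```

Emit:
step_arm(translation=[[0.014,-0.017,0],[0.014,-0.017,0],[0.014,-0.016,0],[0.012,-0.014,0],[0,0,0.018],[0,0,0.018],[0,0,0.018],[0,0,0.01],[0,0,0]], dr=[[0,0,0],[0,0,0],[0,0,0],[0,0,0],[0,0,0],[0,0,0],[0,0,0],[0,0,0],[0,0,0]], hand=[0.574,0.574,0.574,0.574,0.574,0.574,0.574,0.574,0.574])

```text
t: 2.77
ee_pos: [0.5537, -0.0408, 0.2363]
ee_rot: [1.0, 0.017, -0.002, -0.001]
ft_force: [-0.1, -0.1, 1.2]
opening: 0.0501
```

```bash
python3 - <<'E'
from h import *
print(robot.get_obs()["ee_pos"])
for n in("scene","wrist"):
    cv2.imwrite(f"pics/{n}1.png",robot.snapshot(n)["frame"][:,:,::-1])
E
```

```text
[ 0.5536569  -0.04082404  0.23633201]
```

View pics/scene1.png

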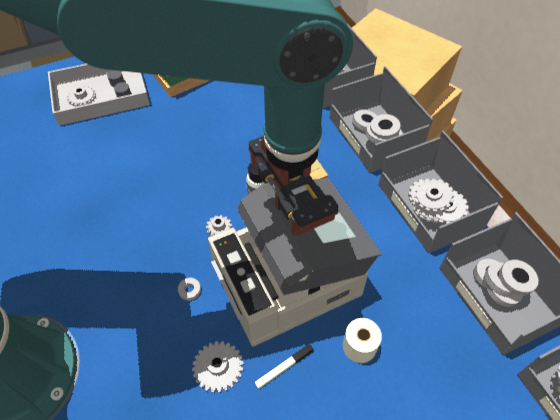

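View pics/wrist1.png

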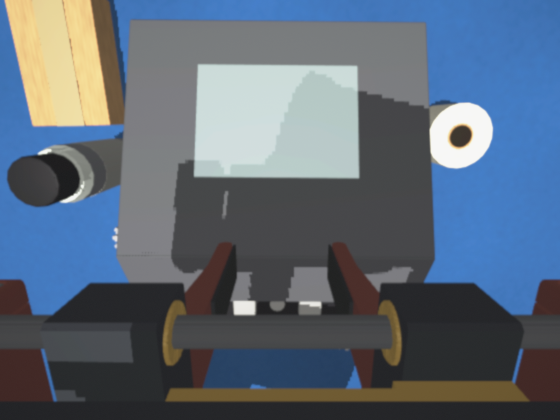

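The fingertips are just behind the flat top's front edge, at wrist image row 255. I'll move 6 mm further in and push down.

Emit:
step_arm(translation=[[0.007,-0.005,0],[0,0,0.008],[0,0,0.008],[0,0,0.008],[-0.002,0,0.008],[-0.003,0,0.008],[-0.003,0,0.008],[-0.003,0,0.008],[-0.003,0,0.006],[0,0,0.002],[0,0,0]], dr=[[0,0,0],[0,0,0],[0,0,0],[0,0,0],[0,0,0],[0,0,0],[0,0,0],[0,0,0],[0,0,0],[0,0,0],[0,0,0]], hand=[0.574,0.574,0.574,0.574,0.574,0.574,0.574,0.574,0.574,0.574,0.574])

```text
t: 3.78
ee_pos: [0.5476, -0.0363, 0.1739]
ee_rot: [1.0, 0.017, -0.001, -0.0]
ft_force: [0.3, 0.5, 0.5]
opening: 0.0504
```

Emit:
step_arm(translation=[[0,0,0.003],[0,0,0.003],[0,0,0.002],[0,0,0.002],[0,0,0.001],[0,0,0]], dr=[[0,0,0],[0,0,0],[0,0,0],[0,0,0],[0,0,0],[0,0,0]], hand=[0.574,0.574,0.574,0.574,0.574,0.574])

```text
t: 4.28
ee_pos: [0.5483, -0.0365, 0.1652]
ee_rot: [1.0, 0.017, 0.0, 0.0]
ft_force: [-5.3, 0.8, 14.5]
opening: 0.0502
```

The tool reads 14.5 N at z = 0.165, which is the height where the cover should be shut. I'll press slightly more, then lift, back off over the keys and check.

Emit:
step_arm(translation=[[0,0,0.001],[0,0,0],[0,0,-0.01],[0,0,-0.015],[0,0,-0.015],[-0.018,0,0],[-0.02,0,0],[-0.02,0,0],[-0.02,0,0],[-0.015,0,0],[0,0,0],[0,0,0]], dr=[[0,0,0],[0,0,0],[0,0,0],[0,0,0],[0,0,0],[0,0,0],[0,0,0],[0,0,0],[0,0,0],[0,0,0],[0,0,0],[0,0,0]], hand=[0.574,0.574,0.574,0.574,0.574,0.574,0.574,0.574,0.574,0.574,0.574,0.574])

```text
t: 5.28
ee_pos: [0.4557, -0.0397, 0.203]
ee_rot: [1.0, 0.017, 0.001, 0.0]
ft_force: [0.8, 0.3, -0.2]
opening: 0.0502
```

```bash
python3 - <<'E'
from h import *
o=robot.get_obs();print(o["ee_pos"],o["ee_rot"],o["ft_force"])
for n in("scene","wrist","top"):
    f=robot.snapshot(n)["frame"][:,:,::-1]
    if n=="scene": f=cv2.resize(f[150:360,170:420],None,fx=2.8,fy=2.8)
    cv2.imwrite(f"pics/{n}2.png",f)
E
```

```text
[ 0.45569321 -0.03970603  0.20299903] [9.99852077e-01 1.71835898e-02 7.38820902e-04 4.09736782e-05] [ 0.81486121  0.26196624 -0.15178267]
```

View pics/scene2.png

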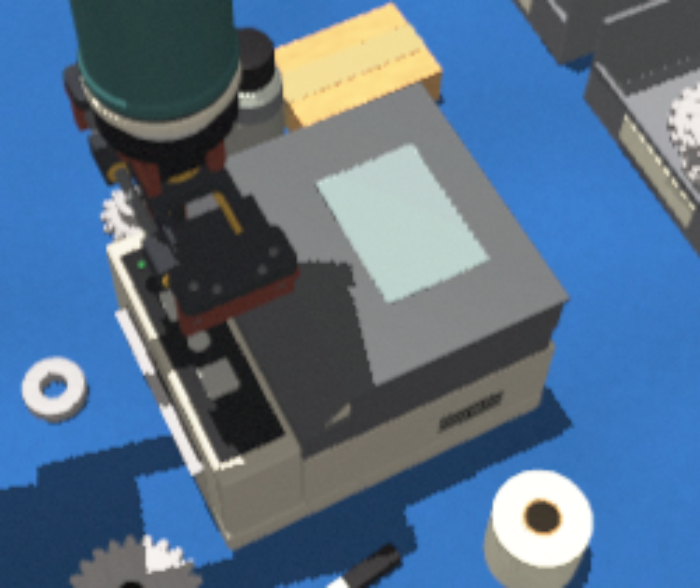

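View pics/wrist2.png

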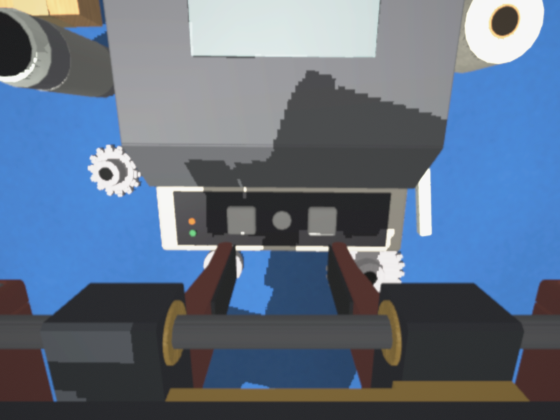

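The cover is shut flush with the case. In the wrist view the keys are at about (241,220) and (322,220), with the round key at (282,220). I'll measure them in the tool frame.

```bash
python3 - <<'E'
from h import *
o=robot.get_obs();s=robot.snapshot("wrist");T=s["tool_from_camera"]
f=s["frame"];g=cv2.cvtColor(f,cv2.COLOR_RGB2GRAY)
x0,y0,x1,y1=210,200,355,238
m=(g[y0:y1,x0:x1]>70).astype(np.uint8)
k,l,st,c=cv2.connectedComponentsWithStats(m)
for i in range(1,k):
    if 60<st[i,4]<1500:
        uv=c[i]+[x0,y0];print(uv.round(1),st[i],onz(s,uv,o["ee_pos"][2]-.127,T).round(4))
E
```

```text
[240.2 222. ] [  0   6  53  32 927] [-0.0025 -0.0332  0.076 ]
[321.6 221.8] [ 95   7  32  31 873] [-0.0023  0.0307  0.076 ]
[281.4 220.3] [ 62  11  20  20 295] [-0.0011 -0.0008  0.076 ]
```

Emit:
step_arm(translation=[[-0.0015,-0.0012,0.015],[0,0,0.02],[0,0,0.02],[0,0,0.013],[0,0,0.003],[0,0,0],[0,0,0]], dr=[[0,0,0],[0,0,0],[0,0,0],[0,0,0],[0,0,0],[0,0,0],[0,0,0]], hand=[0.574,0.574,0.574,0.574,0.574,0.574,0.574])

```text
t: 6.07
ee_pos: [0.4545, -0.0386, 0.132]
ee_rot: [1.0, 0.017, 0.0, -0.0]
ft_force: [0.4, -0.6, 0.4]
opening: 0.0505
```

```bash
python3 - <<'E'
from h import *
o=robot.get_obs();print(o["ee_pos"],o["ee_rot"],o["ft_force"])
for n in("scene","wrist","top"):
    f=robot.snapshot(n)["frame"][:,:,::-1]
    if n=="scene": f=cv2.resize(f[230:330,190:290],None,fx=6,fy=6)
    if n=="top": f=cv2.resize(f[200:300,270:400],None,fx=6,fy=6)
    cv2.imwrite(f"pics/{n}3.png",f)
E
```

```text
[ 0.45452853 -0.03859063  0.1319703 ] [ 9.99847653e-01  1.74534686e-02  2.16974684e-04 -2.89076711e-06] [ 0.40738868 -0.57847074  0.40812005]
```

View pics/scene3.png

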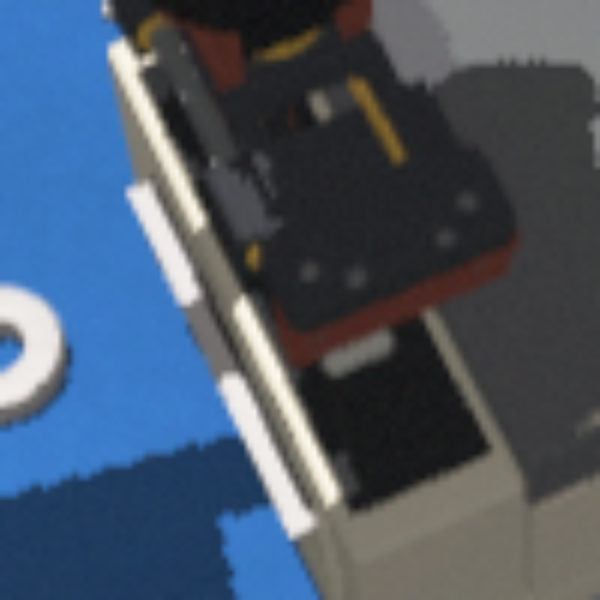

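View pics/wrist3.png

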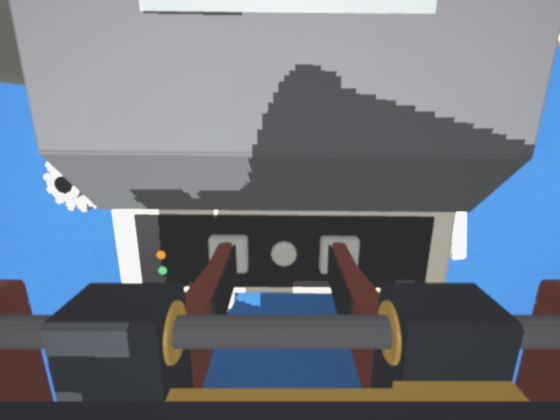

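The tips sit centred over both square caps, at (228,254) and (340,254), and the round key at (284,253) is clear. I'll press now.

Emit:
step_arm(translation=[[0,0,0.003],[0,0,0.003],[0,0,0.003],[0,0,0.002],[0,0,0.001],[0,0,0]], dr=[[0,0,0],[0,0,0],[0,0,0],[0,0,0],[0,0,0],[0,0,0]], hand=[0.574,0.574,0.574,0.574,0.574,0.574])

```text
t: 6.72
ee_pos: [0.4547, -0.0387, 0.1228]
ee_rot: [1.0, 0.017, 0.001, 0.0]
ft_force: [-9.3, 1.9, 40.2]
opening: 0.0509
```

It reads 40 N, so both keys are on their stops. I'll ease off a little and hold.

Emit:
step_arm(translation=[[0,0,-0.0006],[0,0,-0.0003],[0,0,0],[0,0,0],[0,0,0],[0,0,0]], dr=[[0,0,0],[0,0,0],[0,0,0],[0,0,0],[0,0,0],[0,0,0]], hand=[0.574,0.574,0.574,0.574,0.574,0.574])

```text
t: 7.22
ee_pos: [0.4547, -0.0387, 0.123]
ee_rot: [1.0, 0.017, 0.001, 0.0]
ft_force: [-5.5, 1.1, 30.7]
opening: 0.0504
```

```bash
python3 - <<'E'
from h import *
o=robot.get_obs();print(o["t"],o["ee_pos"],o["ft_force"],o["moment"])
cv2.imwrite("pics/wrist4.png",robot.snapshot("wrist")["frame"][:,:,::-1])
E
```

```text
7.2167 [ 0.45465325 -0.03869595  0.12298224] [-5.45793305  1.08928399 30.68397724] [ 0.28628777  1.16275364 -0.02813039]
```

View pics/wrist4.png

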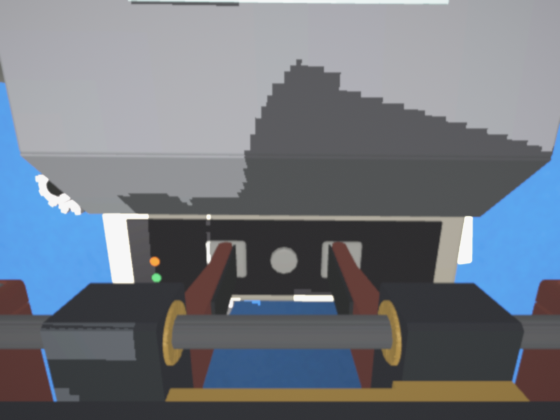

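The tool is at z = 0.123 and the moment is balanced, so both keys are fully down. I'll keep holding, then release.

Emit:
step_arm(translation=[[0,0,0],[0,0,0],[0,0,0],[0,0,0],[0,0,0],[0,0,0],[0,0,0],[0,0,0],[0,0,0],[0,0,0],[0,0,0],[0,0,0],[0,0,0],[0,0,0],[0,0,0],[0,0,0],[0,0,0],[0,0,0],[0,0,0],[0,0,0]], dr=[[0,0,0],[0,0,0],[0,0,0],[0,0,0],[0,0,0],[0,0,0],[0,0,0],[0,0,0],[0,0,0],[0,0,0],[0,0,0],[0,0,0],[0,0,0],[0,0,0],[0,0,0],[0,0,0],[0,0,0],[0,0,0],[0,0,0],[0,0,0]], hand=[0.574,0.574,0.574,0.574,0.574,0.574,0.574,0.574,0.574,0.574,0.574,0.574,0.574,0.574,0.574,0.574,0.574,0.574,0.574,0.574])

```text
t: 8.93
ee_pos: [0.4546, -0.0387, 0.123]
ee_rot: [1.0, 0.017, 0.001, 0.0]
ft_force: [-6.1, 1.3, 30.0]
opening: 0.0505
```

Emit:
step_arm(translation=[[0,0,0],[0,0,0],[0,0,0],[0,0,0],[0,0,0],[0,0,0],[0,0,0],[0,0,0],[0,0,-0.01],[0,0,-0.02],[0,0,-0.03],[0,0,-0.03],[0,0,-0.03],[0,0,-0.03],[0,0,-0.02],[0,0,0],[0,0,0]], dr=[[0,0,0],[0,0,0],[0,0,0],[0,0,0],[0,0,0],[0,0,0],[0,0,0],[0,0,0],[0,0,0],[0,0,0],[0,0,0],[0,0,0],[0,0,0],[0,0,0],[0,0,0],[0,0,0],[0,0,0]], hand=[0.574,0.574,0.574,0.574,0.574,0.574,0.574,0.574,0.574,0.574,0.574,0.574,0.574,0.574,0.574,0.574,0.574])

```text
t: 10.35
ee_pos: [0.4542, -0.0386, 0.2912]
ee_rot: [1.0, 0.017, 0.001, 0.0]
ft_force: [-0.6, 0.0, -1.8]
opening: 0.0504
```

```bash
python3 - <<'E'
from h import *
o=robot.get_obs();print(o["t"],o["ee_pos"],o["ft_force"])
for n in("scene","wrist"):
    cv2.imwrite(f"pics/{n}5.png",robot.snapshot(n)["frame"][:,:,::-1])
E
```

```text
10.35 [ 0.45422808 -0.03863441  0.29116844] [-0.58908811  0.02000998 -1.81277756]
```

View pics/scene5.png

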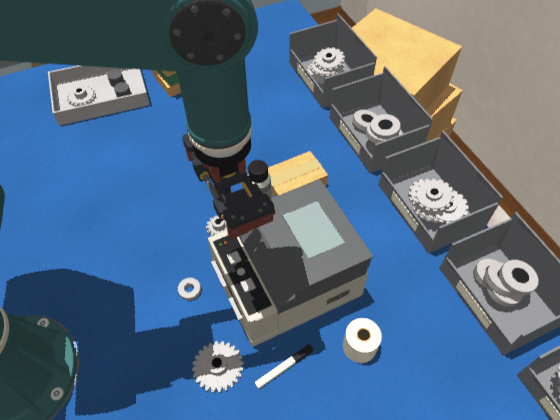

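View pics/wrist5.png

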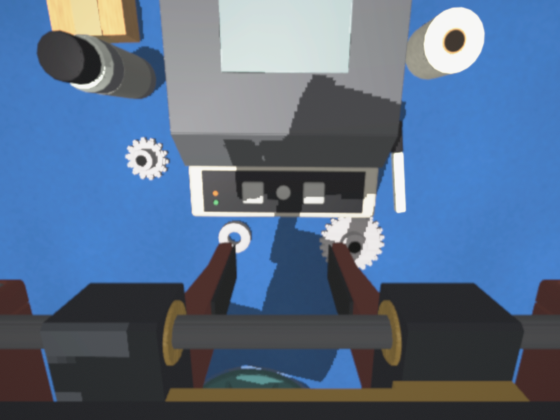

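The cover is shut, the keys are back up (wrist view (253,193) and (314,193)), and the bystanders are where they were. The arm is clear.

```bash
python3 -c "
from rig import robot
print(robot.finish_job())"
```

```text
the job is handed in; nothing more can be done
None
```

I pushed the printer's cover shut, then pressed both square keys fully down together and let them spring back up. The job was handed in at about 10.4 s.

- **Cover:** it was open by about 0.38 rad. The push met a firm stop at 165 mm with 14.5 N, and later pictures show it flush with the case.
- **Keys:** both fingertips went down to 123 mm, the full 4 mm of travel, and I held them there for about 3.2 s. The force peaked at 40 N on the keys' stops, more than I aimed for. I eased it to 30 N for the rest of the hold.
- **Last checks:** after release, the pictures show the cover shut, no visible sign of a key staying down and the bystanders where they were. The fingertips stayed clear of the round key. The arm ended at 291 mm, touching nothing. I judged key travel from tip height and force, since the joints can't be read directly.

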